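# Push a spent filter cartridge out of its column

## Task

Clear the spent brown filter cartridge out of the clear column: raise the keeper gate at the column's outlet all the way up by its red knob, then take the push rod from its rest and push the cartridge right through the tube until the whole of it lies in the catch trough. Draw the rod out again and lay it back on its rest; leave the new white cartridge, the beaker, the carton and the small red-capped bottle where they stand.

Things in the scene. Friction and masses are not known exactly. Their poses are not given: they have to be found in the camera images.
- column: Filter column fixed to the desk: base plate, clear tube (40 mm outside, 30 mm bore) lying level, its axis 65 mm above the desk, keeper gate at its outlet, steel catch trough behind the gate. Origin on the desk under the middle of the tube; own x level along the bore from inlet to outlet (push direction), z up. Tube and end flanges: x = -42 to +42 mm. Base: x = -59 to 163, y = +-42 mm, 13 mm high.
- bore_in (a point): Centre of the tube's inlet mouth (open end), on the bore axis, 65 mm above the desk; the inlet flange is 52 mm across.
- bore_out (a point): Centre of the tube's outlet end, on the bore axis, 84 mm beyond the inlet mouth. The gate plate slides 4 to 8 mm beyond it, between two guides 104 mm tall.
- trough (a point): Middle of the catch trough's floor, 49 mm above the desk, 107 mm from the column's origin along its x. The trough runs from x = 54 to its rubber end stop at x = 154 mm (column axes), 34 mm wide inside, side walls up to 72 mm above the desk.
- plunger_top (a point): Top of the small spring plunger screwed into the tube, 98 mm above the desk. Its spring ball rubs on the cartridge, so pushing takes about 3 to 10 N until the cartridge's rear has passed it, 18 mm before the tube's outlet end.
- gate (a joint): Height of the keeper gate in m: 0 = down, blocking the outlet; 0.044 = fully up. It slides with about 4 N of friction and stays where it is left. The outlet is clear for the cartridge above about 0.031.
- gate_knob (a point): Centre of the gate's round red knob (25 mm across, 13 mm tall at that width, upright axis), about 129 mm above the desk when the gate is down; moves up with the gate.
- cartridge: Spent filter cartridge, a dark brown ribbed cylinder, 28 mm across, 60 mm long, 80 g, lying inside the tube behind the gate. Origin at its centre, own x along its axis. Its rear face starts 12 to 20 mm inside the inlet.
- push_rod: Push rod 199 mm long lying level on its rest, 160 g: blue square handle 18 x 18 mm, steel stop disc 40 mm across, 12 mm shaft, white bevelled nose 22 mm across. Origin on its axis at the grip point in the handle; own x along the rod to the nose. Handle x = -48 to +28 mm, disc 28 to 33, shaft and nose 33 to 151. When the disc meets the inlet flange the nose stands 34 mm past the tube's outlet end.
- rod_nose (a point): Centre of the rod's nose face, 151 mm ahead of the rod's origin on its axis.
- rod_rest: Fixed grey rest, base 172 x 50 x 8 mm: two open-topped forks carry the rod, axis 50 mm above the desk. Origin on the desk under the rod's origin when it lies right; own x along the lying rod to the nose. Handle fork at x = -40 mm (floor 41 mm high, 34 mm wide inside), shaft fork at x = +100 mm (floor 44 mm high, 30 mm wide), each 10 mm thick, lips 11 mm tall; free for fingers between.
- new_cartridge: New white cartridge, 28 mm across, 60 mm tall, standing on end on the desk; leave it. Origin at its centre.
- beaker: Clear empty beaker, 67 mm across, 80 mm tall; leave it. Origin at the centre of its underside.
- carton: Small greenish-grey carton 60 x 85 x 30 mm; leave it. Origin at the centre of its underside.
- indicator: Small white bottle with a red cap, 39 mm across, 70 mm tall; leave it. Origin at the centre of its underside.

How it is judged:
By the outcome, as a careful person would: the job done as asked, in the order asked, and still so for the second after the job is handed in, with the robot touching nothing.
It also fails if it takes over 64 s, if anything falls off the work surface, if the arm or the gripper's body presses on something with over 40 N, if the wrist force passes 120 N, or if a joint passes its speed limit or range.

## Robot

A 6-joint arm with a two-finger parallel gripper is mounted at the origin on a cart in front of the work surface, level with it; the furniture and walls round the work are solid. World frame = base frame: x ahead of the robot, y to its left, z up, the work surface at z = 0. Lengths are in mm, angles in rad, forces in N, time in s.
With the tool pointing down it reaches from about 350 to 975 mm from the base axis. Payload 7.1 kg.
Tool frame: the origin (TCP) lies at the very end of the fingers, on their centre line; the grasp point (between the pads) lies 19 mm behind it (ctrl.pinch_z is the distance from the TCP to the grasp point, in mm); z points along the fingers, y is the direction in which the jaws open and shut (so a half turn about z gives the same grasp; the last joint's range is limited). The gripper opens to 88 mm and grips with 3 to 60 N. Pads are 20 mm wide; open, the fingers measure 115 mm over their backs; the gripper's body (75 mm by 178 mm) begins 61 mm behind the grasp point.
Start: joints at [1.195, 0.423, 1.63, -0, 1.089, -0.019], TCP at [218.266, 585.632, 222.675] pointing down, gripper open.
Joint ranges: [-3, 3], [-0.9, 2.11], [0.09, 2.58], [-1.31, 4.45], [0.11, 2.69], [-2.54, 2.54]. Speed limits (rad/s): [2.39, 2.39, 3.01, 3.14, 3.14, 3.14].

## Interface

Orientations are given as a rotation vector (axis times angle).
In Python, from workcell import ctrl gives the robot as it stands.
- The arm moves only by the shell command python3 -m inch 'ROWS' [OPENING]. ROWS is JSON, a list of rows, each an object with "xyz": the shift along the tool's x, y, z in cm, a list of three; "spin": the turn about the tool's z in degrees. A call has 1 to 20 rows; each row is the pose to reach, as a shift and turn from the pose measured when the call began, along the tool's axes at that moment; what a row does not reach only later rows make up. A row lasts 1/10 s, in which the tool goes at most 50 mm and 8.59 degrees, less where a joint would pass 70% of its speed; a pose out of reach is approached as far as the arm can. A call with a gripper value outside its range is refused whole. OPENING is the closure, from 0 (fully open) to 1 (shut), set as the call begins (- or left out, the last holds). The fingers move at their own pace and stop on an object; the grip force is fixed at half the most. Time passes only in rows, so rows that repeat a pose let the fingers close. It gives the time, the measured TCP pose, the force and the opening at its end, in the units of the state.
- ctrl.get_obs(): the state, without advancing time (a new reading comes with each control period).
- ctrl.get_image(name): name is "side" or "top" or "wrist"; returns the picture (480x640x3 uint8, red, green, blue); there is no depth.
- ctrl.camera_info(name): a dict with "camera_matrix" (3x3 intrinsics, pixels), "k1" (the pictures are not rectified: a ray, as slopes to the right and down, at radius r is drawn at 1 + k1 r^2 times it, then the intrinsics apply), "R" (3x3) and "t" (3): a world point X has camera coordinates R X + t; the wrist camera has in their place "hand_eye" (4x4, takes a point from camera to tool coordinates, whose origin is the TCP and whose axes are the flange's). Camera axes: x right, y down, z forward; pixel columns grow to the right and rows downward; lengths in mm; the calibration is good to about 2 mm. A picture is of the moment at which its call begins: read the wrist's pose just before it. camera_info takes no time and is no camera call.
- ctrl.close_job(): hands the job in, once; it reports no verdict.
The state is a dict: "t": time; "qpos": joint angles; "qvel": joint speeds; "joint_torque": joint torques, N m; "ee_pos": TCP position; "orientation": TCP orientation; "ft_force": force on the tool from outside, world axes, zero at the start; "moment": the same for the moment, N m; "width": finger opening in mm.
Only numpy, scipy, OpenCV 4.12 (cv2) and the standard library are available. Lean on these libraries where they do the work, as an engineer would, in place of code of your own. Each camera call takes 0.05 s, during which the arm holds its last target. There are 200 camera calls.

## Working session

There is one attempt and no reset: what is moved stays moved. The work goes in short steps, Python scripts to look and compute and a shell command to move; the robot and the scene stay as the last step left them, time stands still between calls to the robot, and variables do not carry over. Pictures are saved under pics/ and viewed, about 8 in all and at most 12, crops included, and the job is handed in when it is done.

```bash
mkdir -p pics; ls; python3 - <<'E'
from workcell import ctrl
import cv2,numpy as np
o=ctrl.get_obs();print({k:np.round(v,3) for k,v in o.items()}, ctrl.pinch_z)
for n in("side","top","wrist"):
    im=ctrl.get_image(n);cv2.imwrite(f"pics/{n}0.png",im[...,::-1])
    c=ctrl.camera_info(n);print(n,{k:np.round(v,4).tolist() for k,v in c.items()})
E
```

```text
pics
{'t': np.float64(0.0), 'qpos': array([ 1.195,  0.424,  1.631,  0.   ,  1.089, -0.019]), 'qvel': array([ 0.002, -0.   ,  0.   , -0.   ,  0.001, -0.001]), 'joint_torque': array([ 1.0000e-03, -5.4462e+01, -2.7367e+01,  6.4000e-02,  2.3000e-02,
       -0.0000e+00]), 'ee_pos': array([218.061, 585.152, 221.904]), 'orientation': array([-5.570e-01, -3.091e+00,  2.000e-03]), 'ft_force': array([ 0.21 , -1.146,  0.035]), 'moment': array([ 0.015,  0.046, -0.001]), 'width': np.float64(87.919)} 18.700000000000003
side {'camera_matrix': [[480.405, 0.0, 323.8578], [0.0, 480.405, 238.2368], [0.0, 0.0, 1.0]], 'k1': -0.0053, 'R': [[-0.9352, -0.3537, 0.0168], [-0.2285, 0.5666, -0.7917], [0.2705, -0.7442, -0.6107]], 't': [615.6579, 152.857, 856.822]}
top {'camera_matrix': [[469.701, 0.0, 312.7757], [0.0, 469.701, 246.1157], [0.0, 0.0, 1.0]], 'k1': 0.0149, 'R': [[-0.0246, -0.9995, 0.0174], [-0.9834, 0.0211, -0.1801], [0.1797, -0.0215, -0.9835]], 't': [142.7279, 630.9563, 839.6271]}
wrist {'camera_matrix': [[384.3842, 0.0, 313.4458], [0.0, 384.3842, 238.1898], [0.0, 0.0, 1.0]], 'k1': 0.0161, 'hand_eye': [[0.0012, -0.9668, -0.2557, 70.288], [1.0, 0.0011, 0.0006, -0.4215], [-0.0003, -0.2557, 0.9668, -162.1516], [0.0, 0.0, 0.0, 1.0]]}
```

View pics/top0.png

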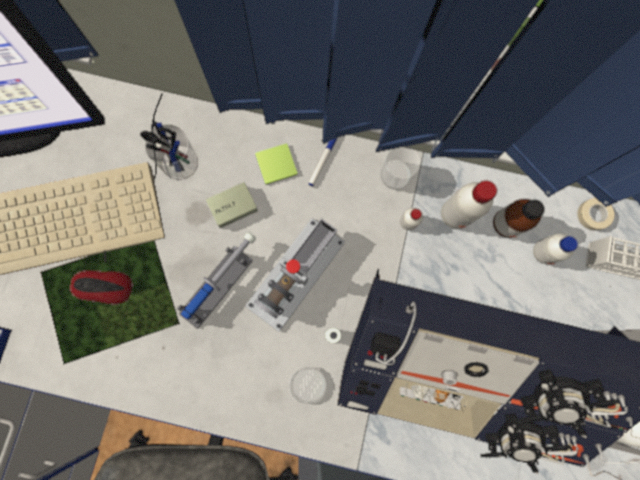

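View pics/side0.png

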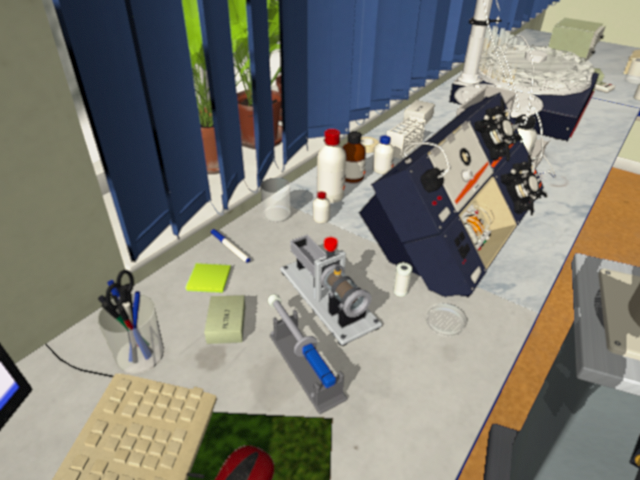

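```bash
cat > h.py <<'E'
import numpy as np,cv2
from workcell import ctrl
from scipy.spatial.transform import Rotation as Ro
def ray(n,uv,obs=None):
    c=ctrl.camera_info(n);K=np.array(c["camera_matrix"]);u=np.array([(uv[0]-K[0,2])/K[0,0],(uv[1]-K[1,2])/K[1,1]])
    s=u.copy()
    for _ in range(10): s=u/(1+c["k1"]*(s@s))
    d=np.array([*s,1.])
    if n!="wrist":
        R=np.array(c["R"]);return -R.T@np.array(c["t"]),R.T@d
    H=np.array(c["hand_eye"]);T=Ro.from_rotvec(obs["orientation"]).as_matrix()
    return T@H[:3,3]+np.array(obs["ee_pos"]),T@H[:3,:3]@d
def onz(n,uv,z,obs=None):
    o,d=ray(n,uv,obs);return o+d*(z-o[2])/d[2]
def tri(rs):
    A=0;b=0
    for o,d in rs:
        d=d/np.linalg.norm(d);P=np.eye(3)-np.outer(d,d);A=A+P;b=b+P@o
    x=np.linalg.solve(A,b);return x,[np.linalg.norm(np.cross(x-o,d/np.linalg.norm(d))) for o,d in rs]
E
python3 - <<'E'
from h import *
np.set_printoptions(precision=1,suppress=True)
for n in("top","side"):
    print(n,ray(n,(320,240)))
im=cv2.imread("pics/top0.png");t=cv2.resize(im[200:340,165:365],None,fx=3.9,fy=3.9,interpolation=3)
cv2.imwrite("pics/topc.png",t)
cents={}
for n in("top","side"):
    im=cv2.imread(f"pics/{n}0.png");h=cv2.cvtColor(im,cv2.COLOR_BGR2HSV)
    for nm,m in(("red",cv2.inRange(h,(0,180,120),(8,255,255))|cv2.inRange(h,(172,180,120),(180,255,255))),("blue",cv2.inRange(h,(100,150,90),(118,255,255)))):
        k,l,s,c=cv2.connectedComponentsWithStats(m)
        for i in range(1,k):
            if s[i,4]>40 and 170<c[i][0]<450 and 180<c[i][1]<400: print(n,nm,s[i],c[i])
E
```

```text
top (array([473.1, 147.4, 936.9]), array([ 0.2, -0. , -1. ]))
side (array([378.9, 768.8, 633.9]), array([ 0.3, -0.7, -0.6]))
top red [288 260  11  12 104] [292.8 266.1]
top blue [182 284  30  34 311] [196.6 301. ]
side red [324 238  13  14 146] [330.2 243.9]
side blue [211 230  13  10  57] [216.9 234.3]
side blue [303 344  33  44 579] [318.7 365.6]
```

View pics/topc.png

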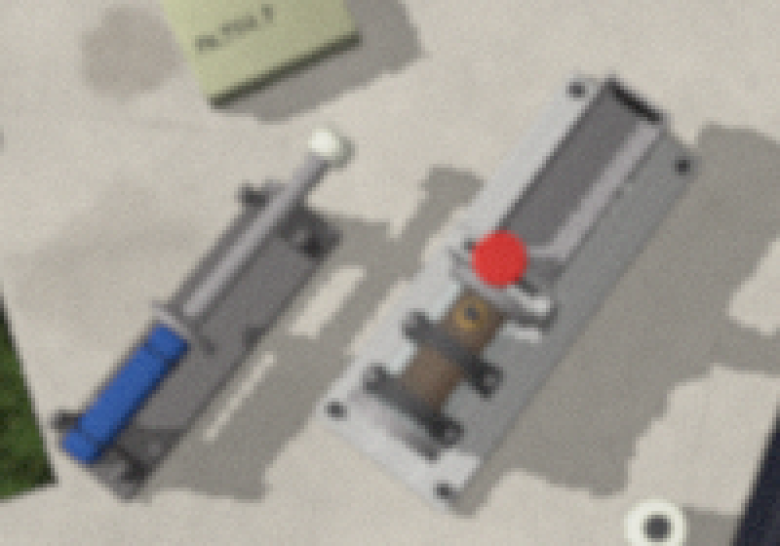

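View pics/wrist0.png

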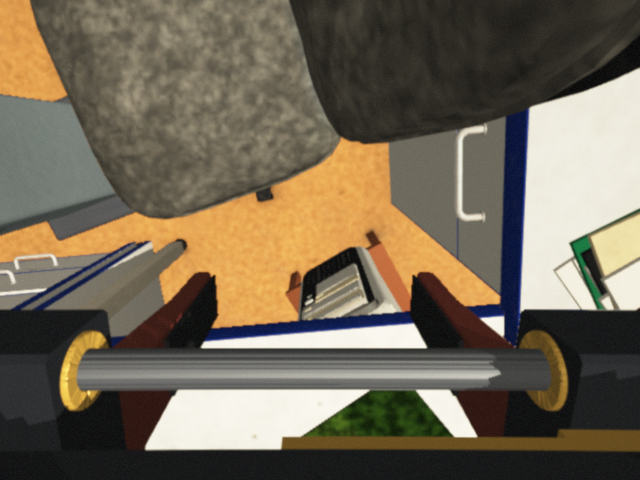

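```bash
python3 - <<'E'
from h import *
np.set_printoptions(precision=1,suppress=True)
f=lambda u,v:(165+(u+.5)/3.9-.5,200+(v+.5)/3.9-.5)
S=[onz("top",f(*p),14)[:2] for p in((577,90),(683,165),(337,410),(444,490))]
print("screws",S,np.linalg.norm(S[0]-S[1]),np.linalg.norm(S[2]-S[3]),np.linalg.norm(S[0]-S[2]))
C=(S[0]+S[1])/2-(S[2]+S[3])/2;a=np.arctan2(C[1],C[0]);ax=C/np.linalg.norm(C)
mid=sum(S)/4;print("axis deg",np.degrees(a),"base mid",mid,"origin",mid-52*ax)
k,e=tri([ray("top",(292.8,266.1)),ray("side",(330.2,243.9))]);print("knob",k,e, "knob@z131",onz("top",(292.8,266.1),134))
print("origin from knob",k[:2]-48*ax)
n=onz("top",f(325,144),53);b=onz("top",f(80,447),59);d=onz("top",f(174,343),59)
# full fit
print("nose",n,"handle back",b,"handle front",d,np.linalg.norm(d-b))
r=n-b;print("rod ang",np.degrees(np.arctan2(r[1],r[0])),np.hypot(r[0],r[1]))
E
```

```text
screws [array([689.7, 126.5]), array([649.1,  73. ]), array([528.2, 250.4]), array([487.5, 197.4])] 67.15718640473025 66.76288824550116 203.54457172297924
axis deg -37.547921134123705 base mid [588.7 161.8] origin [547.4 193.5]
knob [586.4 165.3 129.9] [np.float64(0.2529999003261025), np.float64(0.25299990032593384)] knob@z131 [585.6 165.1 134. ]
origin from knob [548.3 194.5]
nose [655.9 251.8  53. ] handle back [511.2 366.2  59. ] handle front [559.2 322.9  59. ] 64.72313225437279
rod ang -38.32942217335154 184.5375559419817
```

```bash
cat >> h.py <<'E'
def rel(p,yaw):
    o=ctrl.get_obs();T=Ro.from_rotvec(o["orientation"]).as_matrix()
    y0=np.degrees(np.arctan2(T[1,0],T[0,0]))
    print("tcp",np.round(o["ee_pos"],1),"yaw",round(y0,2),"z",T[:,2].round(3),"| xyz cm",(T.T@(np.array(p)-o["ee_pos"])/10).round(2),"spin",round((y0-yaw+180)%360-180,2))
E
python3 - <<'E'
from h import *
np.set_printoptions(precision=1,suppress=True)
for s in((375,185),(360,212)): print("box",tri([ray("top",(378,273)),ray("side",s)]))
f=lambda u,v:(165+(u+.5)/3.9-.5,200+(v+.5)/3.9-.5)
n=onz("top",f(332,137),53);b=onz("top",f(76,452),59);d=onz("top",f(176,336),59)
r=n-b;print(n,b,d,np.degrees(np.arctan2(r[1],r[0])),np.hypot(*r[:2]),"origin",b+r*48/199)
rel((587,165,230),142.45)
E
```

```text
box (array([558.8,  24. , 174.3]), [np.float64(6.693787001682793), np.float64(6.6937870016828604)])
box (array([576.7,  13.7, 100.8]), [np.float64(2.3949317255769165), np.float64(2.3949317255770346)])
[659.4 248.3  53. ] [508.9 368.   59. ] [562.5 322.   59. ] -38.496623423373684 192.28460161595044 origin [545.2 339.2  57.6]
tcp [218.1 585.3 222.1] yaw 159.56 z [-0. -0. -1.] | xyz cm [-49.2 -26.5  -0.8] spin 17.11
```

```bash
python3 -m inch '[{"xyz":[-12,-6.5,-0.5],"spin":5},{"xyz":[-25,-13,-0.8],"spin":10},{"xyz":[-37,-20,-0.8],"spin":14},{"xyz":[-49.2,-26.5,-0.8],"spin":17.1},{"xyz":[-49.2,-26.5,-0.8],"spin":17.1},{"xyz":[-49.2,-26.5,-0.8],"spin":17.1},{"xyz":[-49.2,-26.5,-0.8],"spin":17.1},{"xyz":[-49.2,-26.5,-0.8],"spin":17.1},{"xyz":[-49.2,-26.5,-0.8],"spin":17.1},{"xyz":[-49.2,-26.5,-0.8],"spin":17.1},{"xyz":[-49.2,-26.5,-0.8],"spin":17.1},{"xyz":[-49.2,-26.5,-0.8],"spin":17.1},{"xyz":[-49.2,-26.5,-0.8],"spin":17.1},{"xyz":[-49.2,-26.5,-0.8],"spin":17.1},{"xyz":[-49.2,-26.5,-0.8],"spin":17.1},{"xyz":[-49.2,-26.5,-0.8],"spin":17.1}]' 0
python3 - <<'E'
from h import *
rel((587,165,112),142.45)
o=ctrl.get_obs();im=ctrl.get_image("wrist")[...,::-1].copy();cv2.imwrite("pics/w1.png",im)
h=cv2.cvtColor(im,cv2.COLOR_BGR2HSV);m=cv2.inRange(h,(0,200,120),(6,255,255))|cv2.inRange(h,(174,200,120),(180,255,255))
k,l,s,c=cv2.connectedComponentsWithStats(m)
for i in range(1,k):
    if s[i,4]>200: print(s[i],c[i],onz("wrist",c[i],134,o))
E
```

```text
t: 1.75
ee_pos: [585.7, 166.5, 230.4]
orientation: [-1.008, -2.975, 0.002]
ft_force: [0.5, -0.1, 0.7]
width: 88.0
tcp [585.7 166.5 230.4] yaw 142.57 z [-0.001 -0.001 -1.   ] | xyz cm [-0.19 -0.02 11.84] spin 0.12
[296 223  35  36 948] [313.38818565 240.47890295] [585.21566158 166.05463786 134.        ]
[182 432  20  17 254] [191.83858268 440.25590551] [658.06388049 -12.32169789 134.        ]
```

View pics/w1.png

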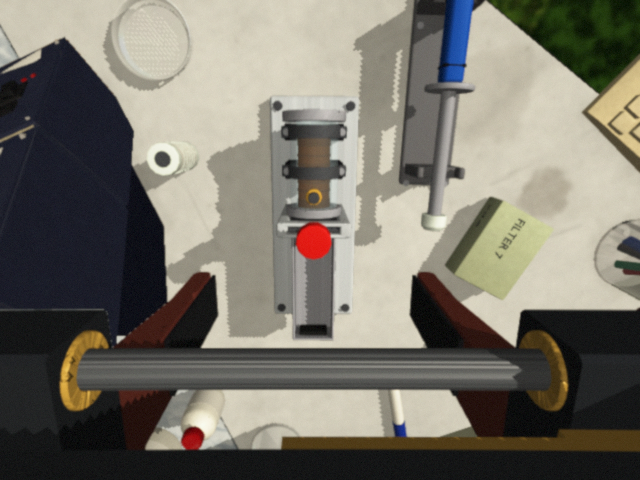

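```bash
python3 - <<'E'
from h import *
np.set_printoptions(precision=1,suppress=True)
o=ctrl.get_obs()
S=[onz("wrist",p,14,o)[:2] for p in((281,308),(346,308),(281,106),(349.5,106))]
C=(S[0]+S[1])/2-(S[2]+S[3])/2;ax=C/np.linalg.norm(C);mid=sum(S)/4
print(np.linalg.norm(C),np.linalg.norm(S[0]-S[1]),np.linalg.norm(S[2]-S[3]),"axis",np.degrees(np.arctan2(ax[1],ax[0])),"org",mid-52*ax,"knob-48",np.array([585.2,166.05])-48*ax)
n=onz("wrist",(433,222),55,o);d=onz("wrist",(449.5,88),60,o);b=onz("wrist",(459,3),59,o)
r=n-d;print("rod",n,d,np.degrees(np.arctan2(r[1],r[0])),np.hypot(*r[:2]))
r=n-b;print(b,np.degrees(np.arctan2(r[1],r[0])))
E
python3 -m inch '[{"xyz":[0.05,0,3],"spin":0},{"xyz":[0.05,0,6],"spin":0},{"xyz":[0.05,0,9],"spin":0},{"xyz":[0.05,0,11],"spin":0},{"xyz":[0.05,0,11.7],"spin":0},{"xyz":[0.05,0,11.7],"spin":0}]' 0
python3 -m inch '[{"xyz":[0,0,0],"spin":0},{"xyz":[0,0,0],"spin":0},{"xyz":[0,0,0],"spin":0},{"xyz":[0,0,0],"spin":0},{"xyz":[0,0,0],"spin":0},{"xyz":[0,0,0],"spin":0},{"xyz":[0,0,0],"spin":0},{"xyz":[0,0,0],"spin":0}]' 1
```

```text
204.72262389814452 69.52810597431585 63.85807444423539 axis -37.82209538508049 org [548.9 195.4] knob-48 [547.3 195.5]
rod [653.9 248.6  55. ] [566.6 318.6  60. ] -38.73778597158305 111.85107407550825
[519.3 356.9  59. ] -38.8356056404258
t: 2.4
ee_pos: [584.6, 166.9, 112.8]
orientation: [-1.006, -2.974, 0.003]
ft_force: [0.4, 0.3, 0.3]
width: 87.7
t: 3.2
ee_pos: [584.7, 166.9, 112.8]
orientation: [-1.006, -2.974, 0.003]
ft_force: [-0.2, 1.0, 0.0]
width: 27.3
```

```bash
python3 -m inch '[{"xyz":[0,0,0],"spin":0},{"xyz":[0,0,0],"spin":0},{"xyz":[0,0,0],"spin":0}]' 1
python3 -m inch '[{"xyz":[0,0,-0.6],"spin":0},{"xyz":[0,0,-1.2],"spin":0},{"xyz":[0,0,-1.8],"spin":0},{"xyz":[0,0,-2.4],"spin":0},{"xyz":[0,0,-3],"spin":0},{"xyz":[0,0,-3.6],"spin":0},{"xyz":[0,0,-4.1],"spin":0},{"xyz":[0,0,-4.4],"spin":0},{"xyz":[0,0,-4.5],"spin":0},{"xyz":[0,0,-4.5],"spin":0}]'
python3 -c "
from workcell import ctrl;o=ctrl.get_obs();print(o['ft_force'],o['ee_pos'])"
```

```text
t: 3.5
ee_pos: [584.6, 166.8, 112.8]
orientation: [-1.007, -2.974, 0.003]
ft_force: [0.5, -0.3, -0.0]
width: 23.7
t: 4.5
ee_pos: [584.1, 166.8, 154.4]
orientation: [-1.006, -2.973, 0.005]
ft_force: [11.0, 3.1, -30.8]
width: 23.8
[ 11.00810054   3.13289609 -30.77695021] [584.14181473 166.75120573 154.38632897]
```

```bash
python3 -m inch '[{"xyz":[0,0,0],"spin":0},{"xyz":[0,0,0],"spin":0}]' 
python3 -m inch '[{"xyz":[0,0,0],"spin":0},{"xyz":[0,0,0],"spin":0},{"xyz":[0,0,0],"spin":0},{"xyz":[0,0,0],"spin":0},{"xyz":[0,0,0],"spin":0},{"xyz":[0,0,-2],"spin":0},{"xyz":[0,0,-5],"spin":0},{"xyz":[0,0,-9],"spin":0},{"xyz":[0,0,-9],"spin":0},{"xyz":[0,0,-9],"spin":0}]' 0
python3 - <<'E'
from h import *
np.set_printoptions(precision=1,suppress=True)
rs=[]
def cen(n,o=None):
    im=ctrl.get_image(n)[...,::-1].copy();cv2.imwrite(f"pics/{n}2.png",im)
    h=cv2.cvtColor(im,cv2.COLOR_BGR2HSV);m=cv2.inRange(h,(0,180,120),(8,255,255))|cv2.inRange(h,(172,180,120),(180,255,255))
    k,l,s,c=cv2.connectedComponentsWithStats(m)
    for i in range(1,k):
        if s[i,4]>80: print(n,s[i],c[i])
    return im
cen("side");o=ctrl.get_obs();cen("wrist",o)
rel((585,167,242),142.45)
E
```

```text
t: 4.7
ee_pos: [584.3, 166.8, 154.1]
orientation: [-1.006, -2.973, 0.005]
ft_force: [4.9, 1.1, -11.5]
width: 23.5
t: 5.7
ee_pos: [585.1, 167.1, 245.2]
orientation: [-1.007, -2.974, 0.003]
ft_force: [-0.8, 0.5, 0.2]
width: 87.7
side [325 217  13  15 152] [330.8 223.8]
wrist [ 296  234   38   41 1211] [314.8 254.2]
wrist [188 422  19  19 256] [197.1 431.8]
tcp [583.9 166.8 243.1] yaw 142.59 z [-0. -0. -1.] | xyz cm [-0.1  0.1  0.1] spin 0.14
```

View pics/side2.png

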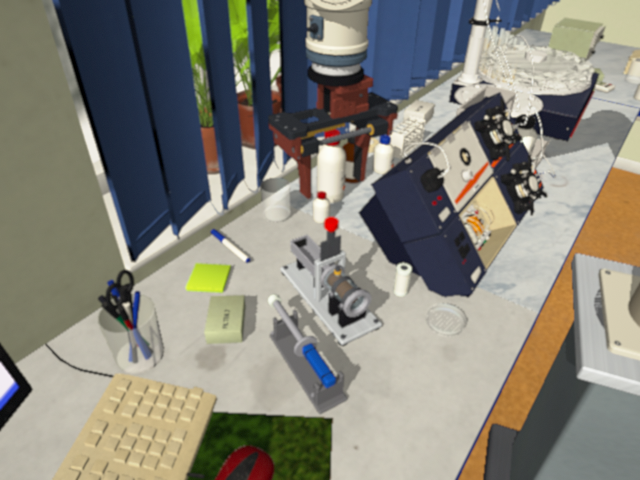

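```bash
python3 - <<'E'
from h import *
np.set_printoptions(precision=1,suppress=True)
o=ctrl.get_obs()
print(tri([ray("side",(330.8,223.8)),ray("wrist",(314.8,254.2),o)]))
d=np.array([0,0,1.]);
for uv in((330.2,243.9),(330.8,223.8)): print(tri([ray("side",uv),(np.array([586.,165.5,0]),d*1000)]))
E
```

```text
(array([585.9, 165.8, 172.3]), [np.float64(0.6180382662252875), np.float64(0.6180382662253934)])
(array([586.3, 165.6, 130.3]), [np.float64(0.27344834990956224), np.float64(0.27344834990925876)])
(array([586.3, 165.6, 172.2]), [np.float64(0.3031454523611496), np.float64(0.30314545236112095)])
```

```bash
python3 -m inch '[{"xyz":[-0.15,0.03,3],"spin":0},{"xyz":[-0.15,0.03,6],"spin":0},{"xyz":[-0.15,0.03,8.2],"spin":0},{"xyz":[-0.15,0.03,8.8],"spin":0},{"xyz":[-0.15,0.03,8.8],"spin":0}]' 0
python3 -m inch '[{"xyz":[0,0,0],"spin":0},{"xyz":[0,0,0],"spin":0},{"xyz":[0,0,0],"spin":0},{"xyz":[0,0,0],"spin":0},{"xyz":[0,0,0],"spin":0},{"xyz":[0,0,0],"spin":0},{"xyz":[0,0,0],"spin":0},{"xyz":[0,0,0],"spin":0},{"xyz":[0,0,0],"spin":0},{"xyz":[0,0,0],"spin":0},{"xyz":[0,0,0],"spin":0}]' 1
python3 -m inch '[{"xyz":[0,0,-0.2],"spin":0},{"xyz":[0,0,-0.4],"spin":0},{"xyz":[0,0,-0.4],"spin":0}]'
```

```text
t: 6.3
ee_pos: [583.6, 165.5, 153.2]
orientation: [-1.005, -2.968, 0.01]
ft_force: [0.7, -0.1, 0.2]
width: 87.9
t: 7.4
ee_pos: [584.4, 166.6, 153.3]
orientation: [-1.005, -2.969, 0.007]
ft_force: [3.3, 4.8, -2.8]
width: 24.2
t: 7.7
ee_pos: [584.1, 166.6, 153.7]
orientation: [-1.005, -2.968, 0.008]
ft_force: [10.8, 4.2, -27.7]
width: 23.9
```

```bash
python3 -m inch '[{"xyz":[0,0,0],"spin":0},{"xyz":[0,0,0],"spin":0}]'
python3 -m inch '[{"xyz":[0,0,0],"spin":0},{"xyz":[0,0,0],"spin":0},{"xyz":[0,0,0],"spin":0},{"xyz":[0,0,0],"spin":0},{"xyz":[0,0,0],"spin":0},{"xyz":[0,0,-2],"spin":0},{"xyz":[0,0,-5],"spin":0},{"xyz":[0,0,-7],"spin":0},{"xyz":[0,0,-7],"spin":0}]' 0
python3 - <<'E'
from h import *
rel((543,338,160),141.2)
E
```

```text
t: 7.9
ee_pos: [584.3, 166.7, 153.0]
orientation: [-1.004, -2.968, 0.008]
ft_force: [3.0, 1.5, -4.0]
width: 23.8
t: 8.8
ee_pos: [586.8, 167.3, 226.2]
orientation: [-1.006, -2.973, 0.003]
ft_force: [-0.1, 0.4, -0.2]
width: 87.3
tcp [586.8 167.3 226.2] yaw 142.61 z [-0.004 -0.001 -1.   ] | xyz cm [13.83 10.92  6.62] spin 1.41
```

```bash
python3 -m inch '[{"xyz":[4,3,0],"spin":0.5},{"xyz":[8,6,0],"spin":1},{"xyz":[11,9,1],"spin":1.4},{"xyz":[13.8,10.9,3],"spin":1.4},{"xyz":[13.8,10.9,5],"spin":1.4},{"xyz":[13.8,10.9,5],"spin":1.4},{"xyz":[13.8,10.9,5],"spin":1.4},{"xyz":[13.8,10.9,5],"spin":1.4}]' 0
python3 - <<'E'
from h import *
np.set_printoptions(precision=1,suppress=True)
rel((543,338,31),141.2)
o=ctrl.get_obs();im=ctrl.get_image("wrist")[...,::-1].copy();cv2.imwrite("pics/w3.png",im)
h=cv2.cvtColor(im,cv2.COLOR_BGR2HSV);m=cv2.inRange(h,(100,150,60),(120,255,255));m[300:]=0
k,l,s,c=cv2.connectedComponentsWithStats(m)
i=1+np.argmax(s[1:,4]);print(s[i],c[i]);
r=cv2.minAreaRect(np.argwhere(l==i)[:,::-1].astype(np.float32));B=cv2.boxPoints(r);print(r)
W=np.array([onz("wrist",p,59,o) for p in B]);print(W,W.mean(0),[np.linalg.norm(W[i]-W[i-1]) for i in range(4)],[np.degrees(np.arctan2(*(W[i]-W[i-1])[1::-1])) for i in range(4)])
E
```

```text
t: 9.6
ee_pos: [543.9, 337.2, 176.9]
orientation: [-1.044, -2.96, 0.002]
ft_force: [0.5, -0.2, -0.1]
width: 87.8
tcp [543.9 337.2 176.9] yaw 141.15 z [-0. -0. -1.] | xyz cm [ 0.1  0.  14.6] spin -0.05
[ 307  165   24   99 2217] [318.2 213.6]
((318.5, 214.0), (98.0, 23.0), 90.0)
[[501.1 364.8  59. ]
 [511.4 377.6  59. ]
 [569.6 332.   59. ]
 [558.5 318.2  59. ]] [535.2 348.1  59. ] [np.float64(73.94094929192607), np.float64(16.498911733445784), np.float64(73.93705377380842), np.float64(17.629014488859404)] [np.float64(140.97221734491475), np.float64(51.218014477572666), np.float64(-38.15203692722986), np.float64(-128.75701207298735)]
```

View pics/w3.png

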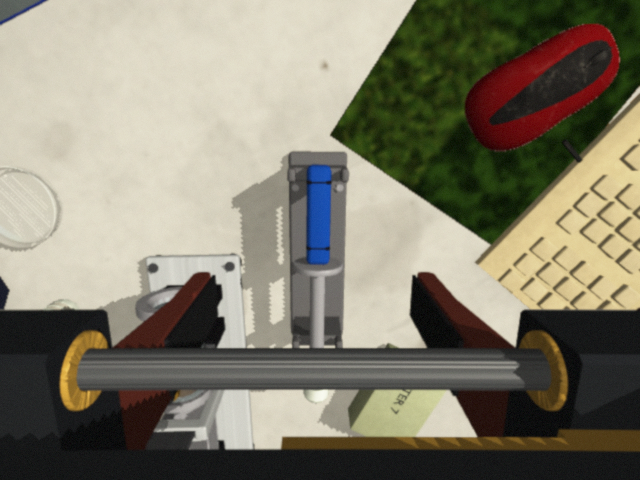

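```bash
python3 -m inch '[{"xyz":[0.3,0.25,4],"spin":0},{"xyz":[0.3,0.25,8],"spin":0},{"xyz":[0.3,0.25,11],"spin":0},{"xyz":[0.3,0.25,13.5],"spin":0},{"xyz":[0.3,0.25,14.5],"spin":0},{"xyz":[0.3,0.25,14.5],"spin":0},{"xyz":[0.3,0.25,14.5],"spin":0}]' 0
python3 -m inch '[{"xyz":[0,0,0],"spin":0},{"xyz":[0,0,0],"spin":0},{"xyz":[0,0,0],"spin":0},{"xyz":[0,0,0],"spin":0},{"xyz":[0,0,0],"spin":0},{"xyz":[0,0,0],"spin":0},{"xyz":[0,0,0],"spin":0},{"xyz":[0,0,0],"spin":0},{"xyz":[0,0,0],"spin":0},{"xyz":[0,0,0],"spin":0},{"xyz":[0,0,0],"spin":0},{"xyz":[0,0,0],"spin":0}]' 1
```

```text
t: 10.35
ee_pos: [544.0, 341.3, 33.6]
orientation: [-1.046, -2.961, -0.001]
ft_force: [0.2, 0.6, -0.2]
width: 88.0
t: 11.55
ee_pos: [544.0, 341.3, 33.5]
orientation: [-1.045, -2.961, -0.001]
ft_force: [-0.6, -0.1, -0.4]
width: 17.9
```

```bash
python3 -m inch '[{"xyz":[0,0,-1],"spin":0},{"xyz":[0,0,-3],"spin":0},{"xyz":[0,0,-5],"spin":0},{"xyz":[0,0,-6],"spin":0},{"xyz":[0,0,-6],"spin":0}]'
python3 - <<'E'
from h import *
rel((382,323.2,95),142.35)
rel((382,323.2,48.5),142.35)
E
```

```text
t: 12.05
ee_pos: [545.0, 341.9, 95.4]
orientation: [1.046, 2.961, 0.005]
ft_force: [-0.6, 0.7, -1.2]
width: 17.7
tcp [545.  341.9  95.4] yaw 141.11 z [ 0.002  0.003 -1.   ] | xyz cm [ 1.152e+01 -1.168e+01  1.000e-02] spin -1.24
tcp [545.  341.9  95.4] yaw 141.11 z [ 0.002  0.003 -1.   ] | xyz cm [ 11.51 -11.7    4.66] spin -1.24
```

```bash
python3 -m inch '[{"xyz":[3,0,0],"spin":0},{"xyz":[6,-0.5,0],"spin":0},{"xyz":[9,-2,0],"spin":-0.5},{"xyz":[11.5,-5,0],"spin":-1.2},{"xyz":[11.5,-8,1],"spin":-1.2},{"xyz":[11.5,-10.5,3],"spin":-1.2},{"xyz":[11.5,-11.7,4.4],"spin":-1.2},{"xyz":[11.5,-11.7,4.7],"spin":-1.2},{"xyz":[11.5,-11.7,4.7],"spin":-1.2},{"xyz":[11.5,-11.7,4.7],"spin":-1.2},{"xyz":[11.5,-11.7,4.7],"spin":-1.2}]'
python3 - <<'E'
from h import *
rel((382,323.2,48.5),142.35)
a=[]
for n,(x0,y0,x1,y1) in dict(top=(190,220,350,340),side=(260,250,420,370)).items():
    im=ctrl.get_image(n)[...,::-1];cv2.imwrite(f"pics/{n}4.png",im);a.append(cv2.resize(im[y0:y1,x0:x1],(640,480),interpolation=cv2.INTER_CUBIC)[:,:])
cv2.imwrite("pics/pre.png",cv2.resize(np.hstack(a),(800,300),interpolation=cv2.INTER_AREA))
cv2.imwrite("pics/pret.png",a[0]);cv2.imwrite("pics/pres.png",a[1])
E
```

```text
t: 13.15
ee_pos: [383.2, 324.1, 48.6]
orientation: [1.014, 2.971, 0.008]
ft_force: [0.9, -0.3, -2.4]
width: 18.0
tcp [383.2 324.1  48.6] yaw 142.31 z [ 0.004  0.004 -1.   ] | xyz cm [ 0.04 -0.14  0.01] spin -0.04
```

View pics/pre.png

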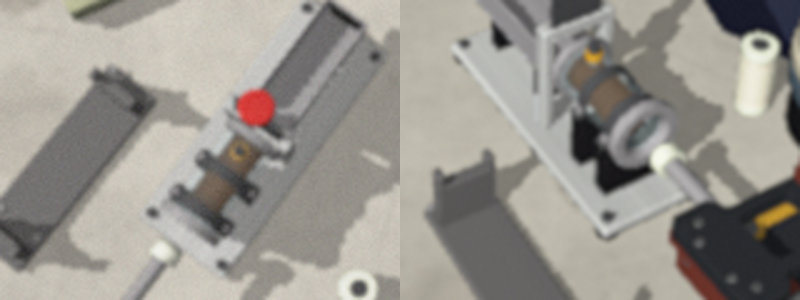

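```bash
python3 - <<'E'
from h import *
np.set_printoptions(precision=1,suppress=True)
g={}
for n,p in(("top",(255,320)),("side",(365.6,313))):
    im=cv2.imread(f"pics/{n}4.png");x,y=map(int,p);w=im[y-9:y+10,x-9:x+10].min(2)
    m=(w>185).astype(np.uint8);k,l,s,c=cv2.connectedComponentsWithStats(m);i=1+np.argmax(s[1:,4]);print(n,s[i],c[i]+[x-9,y-9]);g[n]=c[i]+[x-9,y-9]
X,e=tri([ray(n,g[n]) for n in g]);print(X,e)
a=np.array([.7917,-.6108]);b=np.array([.6108,.7917]);d=X[:2]-[548.2,194.9];print("col x",d@a,"lat",d@b,"z",X[2])
d=np.array([383.2,324.1])-[548.2,194.9];print("tcp x",d@a,"lat",d@b)
E
```

```text
top [ 3  4 10  9 58] [253.5 319.4]
side [ 5  4  9 11 68] [364.4 312.2]
[498.8 239.6  70.7] [np.float64(0.5145614352414754), np.float64(0.5145614352415447)]
col x -66.4323608507934 lat 5.252683534757748 z 70.65582367315703
tcp x -209.54586000000006 lat 1.5056399999999692
```

```bash
python3 -m inch '[{"xyz":[0,-0.2,0],"spin":0},{"xyz":[-0.5,-0.2,0],"spin":0},{"xyz":[-1,-0.2,0],"spin":0},{"xyz":[-1.4,-0.2,0],"spin":0},{"xyz":[-1.8,-0.2,0],"spin":0},{"xyz":[-2.1,-0.2,0],"spin":0},{"xyz":[-2.4,-0.2,0],"spin":0},{"xyz":[-2.4,-0.2,0],"spin":0}]'
python3 - <<'E'
from h import *
im=ctrl.get_image("side")[250:370,260:420,::-1];im2=ctrl.get_image("top")[240:330,230:350,::-1]
cv2.imwrite("pics/ins.png",np.hstack([cv2.resize(im,(400,300),interpolation=2),cv2.resize(im2,(400,300),interpolation=2)]))
o=ctrl.get_obs();print(o["ft_force"],o["moment"])
d=np.array(o["ee_pos"][:2])-[548.2,194.9];print("tcp x",d@[.7917,-.6108],"lat",d@[.6108,.7917],o["ee_pos"])
E
```

```text
t: 14.05
ee_pos: [400.9, 307.3, 48.5]
orientation: [1.015, 2.971, 0.007]
ft_force: [0.6, 0.2, -2.1]
width: 18.0
[-0.01657199  0.29522492 -2.3499773 ] [0.0609597  0.07281966 0.01204544]
tcp x -185.59050607033606 lat -1.01835513122695 [400.62614077 307.46758631  48.52965062]
```

View pics/ins.png

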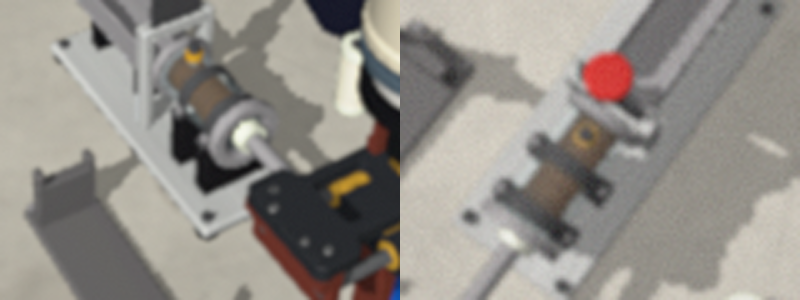

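```bash
python3 -m inch '[{"xyz":[-0.4,0.05,0],"spin":0},{"xyz":[-0.8,0.05,0],"spin":0},{"xyz":[-1.2,0.05,0],"spin":0},{"xyz":[-1.6,0.05,0],"spin":0},{"xyz":[-2,0.05,0],"spin":0},{"xyz":[-2.4,0.05,0],"spin":0},{"xyz":[-2.8,0.05,0],"spin":0}]'
python3 -m inch '[{"xyz":[-0.4,0,0],"spin":0},{"xyz":[-0.8,0,0],"spin":0},{"xyz":[-1.2,0,0],"spin":0},{"xyz":[-1.6,0,0],"spin":0},{"xyz":[-2,0,0],"spin":0},{"xyz":[-2.4,0,0],"spin":0},{"xyz":[-2.8,0,0],"spin":0}]'
python3 - <<'E'
from h import *
o=ctrl.get_obs();d=np.array(o["ee_pos"][:2])-[548.2,194.9];print("tcp x",d@[.7917,-.6108],"lat",d@[.6108,.7917]);rel((0,0,0),142.35)
E
```

```text
t: 14.85
ee_pos: [422.9, 290.6, 48.4]
orientation: [1.015, 2.972, 0.006]
ft_force: [-3.5, 2.5, -1.1]
width: 17.9
t: 15.55
ee_pos: [444.8, 273.3, 48.4]
orientation: [1.015, 2.973, 0.006]
ft_force: [-4.0, 3.9, -0.3]
width: 18.0
tcp x -129.73983329057523 lat -1.0205573492774975
tcp [444.8 273.3  48.4] yaw 142.31 z [ 0.002  0.004 -1.   ] | xyz cm [ 18.48 -48.85   4.67] spin -0.04
```

```bash
python3 -m inch '[{"xyz":[-0.4,0.05,0],"spin":0},{"xyz":[-0.8,0.05,0],"spin":0},{"xyz":[-1.2,0.05,0],"spin":0},{"xyz":[-1.6,0.05,0],"spin":0},{"xyz":[-2,0.05,0],"spin":0},{"xyz":[-2.4,0.05,0],"spin":0},{"xyz":[-2.8,0.05,0],"spin":0},{"xyz":[-3.2,0.05,0],"spin":0}]'
python3 -m inch '[{"xyz":[-0.4,0,0],"spin":0},{"xyz":[-0.8,0,0],"spin":0},{"xyz":[-1.2,0,0],"spin":0},{"xyz":[-1.5,0,0],"spin":0},{"xyz":[-1.7,0,0],"spin":0},{"xyz":[-1.8,0,0],"spin":0},{"xyz":[-1.8,0,0],"spin":0}]'
python3 - <<'E'
from h import *
im=ctrl.get_image("top");cv2.imwrite("pics/push.png",cv2.resize(im[200:320,240:400,::-1],(640,480),interpolation=2))
o=ctrl.get_obs();d=np.array(o["ee_pos"][:2])-[548.2,194.9];print("tcp x",d@[.7917,-.6108],"lat",d@[.6108,.7917],o["ft_force"])
E
```

```text
t: 16.35
ee_pos: [470.8, 254.0, 48.4]
orientation: [1.015, 2.973, 0.006]
ft_force: [0.5, 1.3, -1.6]
width: 17.6
t: 17.05
ee_pos: [485.2, 242.9, 48.3]
orientation: [1.015, 2.973, 0.006]
ft_force: [0.2, -0.2, -2.4]
width: 17.6
tcp x -79.30321092020874 lat -0.5246926012173256 [-0.358236   -0.12386167 -1.17829691]
```

View pics/push.png

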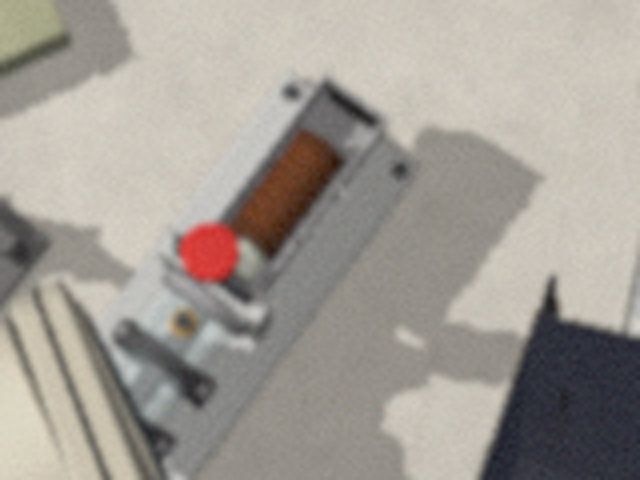

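```bash
python3 -m inch '[{"xyz":[0.6,0,0],"spin":0},{"xyz":[1.2,0,0],"spin":0},{"xyz":[1.8,0,0],"spin":0},{"xyz":[2.4,0,0],"spin":0},{"xyz":[3,0,0],"spin":0},{"xyz":[3.6,0,0],"spin":0},{"xyz":[4.2,0,0],"spin":0}]'
python3 -m inch '[{"xyz":[0.8,0,0],"spin":0},{"xyz":[1.6,0,0],"spin":0},{"xyz":[2.4,0,0],"spin":0},{"xyz":[3.2,0,0],"spin":0},{"xyz":[4,0,0],"spin":0},{"xyz":[4.8,0,0],"spin":0},{"xyz":[5.6,0,0],"spin":0},{"xyz":[6.4,0,0],"spin":0},{"xyz":[7.2,0,0],"spin":0},{"xyz":[8,0,0],"spin":0},{"xyz":[8.8,0,0],"spin":0},{"xyz":[9.2,0,0],"spin":0},{"xyz":[9.2,0,0],"spin":0}]'
python3 - <<'E'
from h import *
o=ctrl.get_obs();d=np.array(o["ee_pos"][:2])-[548.2,194.9];print("tcp x",d@[.7917,-.6108],"lat",d@[.6108,.7917],o["ft_force"])
rel((544,341.3,95),141.15)
E
```

```text
t: 17.8
ee_pos: [451.4, 269.0, 48.4]
orientation: [1.014, 2.973, 0.006]
ft_force: [0.8, 0.0, -1.1]
width: 17.6
t: 19.1
ee_pos: [378.2, 325.6, 48.5]
orientation: [1.013, 2.973, 0.006]
ft_force: [-0.1, -0.0, -2.1]
width: 17.5
tcp x -214.45376920738354 lat -0.37584274840311155 [-0.12642835 -0.03921354 -2.05308104]
tcp [378.2 325.6  48.5] yaw 142.36 z [ 0.002  0.004 -1.   ] | xyz cm [-12.17  11.39  -4.62] spin 1.21
```

```bash
python3 -m inch '[{"xyz":[0,0.5,-2],"spin":0},{"xyz":[0,3,-4],"spin":0.4},{"xyz":[0,6.5,-4.6],"spin":0.8},{"xyz":[0,10,-4.6],"spin":1.2},{"xyz":[-3,11.4,-4.6],"spin":1.2},{"xyz":[-6,11.4,-4.6],"spin":1.2},{"xyz":[-9,11.4,-4.6],"spin":1.2},{"xyz":[-11.5,11.4,-4.6],"spin":1.2},{"xyz":[-12.2,11.4,-4.6],"spin":1.2},{"xyz":[-12.2,11.4,-4.6],"spin":1.2},{"xyz":[-12.2,11.4,-4.6],"spin":1.2}]'
python3 - <<'E'
from h import *
rel((544,341.3,34),141.15)
E
```

```text
t: 20.2
ee_pos: [543.5, 341.3, 94.6]
orientation: [-1.045, -2.963, -0.005]
ft_force: [-0.4, 0.4, -1.4]
width: 18.1
tcp [543.5 341.3  94.6] yaw 141.15 z [ 0.001  0.003 -1.   ] | xyz cm [-0.05  0.01  6.06] spin 0.0
```

```bash
python3 -m inch '[{"xyz":[-0.05,0,2],"spin":0},{"xyz":[-0.05,0,4],"spin":0},{"xyz":[-0.05,0,5],"spin":0},{"xyz":[-0.05,0,5.5],"spin":0},{"xyz":[-0.05,0,5.8],"spin":0},{"xyz":[-0.05,0,6],"spin":0},{"xyz":[-0.05,0,6.1],"spin":0},{"xyz":[-0.05,0,6.1],"spin":0}]'
```

```text
t: 21.0
ee_pos: [544.2, 341.4, 34.0]
orientation: [1.045, 2.963, 0.006]
ft_force: [1.1, -0.2, -1.8]
width: 18.0
```

```bash
python3 -m inch '[{"xyz":[0,0,0.05],"spin":0},{"xyz":[0,0,0.05],"spin":0}]'
python3 -m inch '[{"xyz":[0,0,0],"spin":0},{"xyz":[0,0,0],"spin":0},{"xyz":[0,0,0],"spin":0},{"xyz":[0,0,0],"spin":0},{"xyz":[0,0,0],"spin":0},{"xyz":[0,0,0],"spin":0},{"xyz":[0,0,0],"spin":0},{"xyz":[0,0,-3],"spin":0},{"xyz":[0,0,-7],"spin":0},{"xyz":[0,0,-11],"spin":0},{"xyz":[0,0,-15],"spin":0},{"xyz":[4,0,-19],"spin":0},{"xyz":[8,0,-20],"spin":0},{"xyz":[12,0,-20],"spin":0},{"xyz":[16,0,-20],"spin":0},{"xyz":[18,0,-20],"spin":0},{"xyz":[18,0,-20],"spin":0},{"xyz":[18,0,-20],"spin":0}]' 0
python3 - <<'E'
from h import *
im=ctrl.get_image("wrist")[...,::-1];s=ctrl.get_image("side")[...,::-1];t=ctrl.get_image("top")[...,::-1]
cv2.imwrite("pics/wend.png",im)
cv2.imwrite("pics/end.png",np.hstack([cv2.resize(s[180:420,180:420],(400,400),interpolation=2),cv2.resize(t[180:400,170:390],(400,400),interpolation=2)]))
E
```

```text
t: 21.2
ee_pos: [544.5, 341.4, 33.8]
orientation: [1.045, 2.962, 0.007]
ft_force: [0.1, -0.6, -2.2]
width: 17.8
t: 23.0
ee_pos: [403.9, 453.6, 234.0]
orientation: [1.043, 2.962, 0.007]
ft_force: [-0.3, -0.1, 0.7]
width: 87.9
```

View pics/end.png

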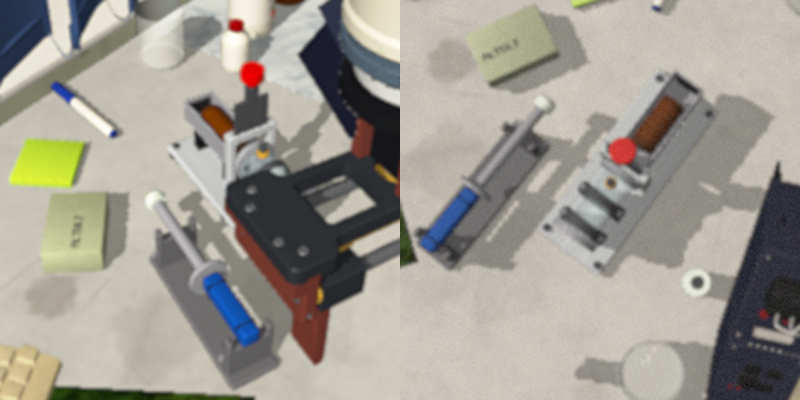

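```bash
python3 -c "
from workcell import ctrl;print(ctrl.close_job())"
```

```text
the job is handed in; nothing more can be done
None
```

The job is done and handed in at about 23 s of the 64 s allowed; no verdict was reported.

- **Gate:** I raised it by the red knob to its upper stop. The cameras measured a rise of about 42 mm, not the nominal 44. I gripped it again and pulled with about 28 N; it moved only 0.4 mm more, so I took that as the end stop. In the last pictures it is still up.
- **Cartridge:** I pushed it through with the rod, at about 5 N part-way along the tube and close to zero at the end. The top view shows all of it in the catch trough, clear of the gate.
- **Rod:** I drew it out with no sideways force and laid it back in both forks of its rest. The last top view puts its nose within about 1 pixel of where it started.
- **Other things:** The new cartridge, carton and bottle look unmoved in the last pictures. The beaker, partly in view, does too. I judged these by eye and did not measure them. The gripper is open and clear of everything.

One measurement disagreed. Before insertion, the cameras put the rod's nose about 5 mm to the side and 6 mm above the bore axis, while the arm's own pose gave about 1.5 mm sideways and the right height. I blamed the highlight on the white nose and trusted the arm; the rod then went in without contact.

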